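# Tug-test the glued stick of a carnival mask

## Task

The stick of the blue mask has had its drying time in the glue-up clamp. Pull the yellow lock pin fully out of the red lever's way and throw the lever fully open, then grip the stick and tug it straight back out of the brass ferrule with about 10 N, steadily for about a second, and never with as much as 20 N. If the glue holds, ease off and leave the stick where it is; if it slips, draw it right out and lay it gently flat in the red rework tray; leave the clamp open, let go of everything and do not disturb the jar, the paint tube or the blue horn.

Things in the scene. Friction and masses are not known exactly. Their poses are not given: they have to be found in the camera images.
- fixture: Glue-up fixture fixed to the bench: L-shaped plywood board, 410 mm long, 18 mm thick. Origin at bench level; x along the stick towards the ferrule, z up; stick axis at y 0, z 65 mm. Clamp x -210 to -135, |y| < 35, up to z 135; saddle under the stick x -61 to -47, up to z 67; free stick to grip up to the ferrule mouth at x 80; blue mask on plaster former x 85 to 195, y -20 to 160, up to z 145 (mm)
- stick: The mask's stick: dark wooden baton 200 mm long, 14 mm in diameter, brass ball (22 mm) on the outer end, about 60 g. Origin at mid-length, x to the inner end. It starts home: origin at fixture x 8 mm, 28 mm of it in the ferrule. Glue set or not cannot be seen: set, it holds; not set, it slides under 1 to 6 N, is free after 28 mm and cannot go back. Clamp open, the ball has 50 mm of room behind it
- ferrule_mouth (a point): Centre of the mouth of the brass ferrule (23 mm outside diameter, 34 mm long) on the mask's cheek, on the stick's axis; axes as the fixture's. The stick comes out towards -x
- ferrule (a joint): How far the ferrule gives towards -x with the thin papier-mache cheek when the stick is tugged, m: 0 at rest, about 0.25 mm per newton, springs back when let go
- lock_pin (a joint): Travel of the lock pin, m: 0 = in (starts at 0 to 0.004), crossing behind the lever and blocking it; 0.032 = fully out (end stop), clear of the lever beyond 0.024. It slides towards the fixture's -y against about 3 N of friction and stays where it is left
- pin_knob (a point): Centre of the lock pin's yellow knob, a lying cylinder 24 mm in diameter and 24 mm long, axis along the fixture's y, about 121 mm above the bench; nothing within 25 mm beside it
- lever (a joint): Angle of the clamp lever, rad: 0 = closed, leaning 0.6 rad from upright towards the stick (fixture +x); grows as it swings up and over to -x; 1.35 = fully open (end stop), leaning 0.75 rad away. It draws the plunger 50 mm back off the stick's ball. Stiff hinge: 3 to 6 N at the grip; stays where it is left. Locked while the pin is in
- lever_grip (a point): Middle of the lever's red grip (round bar, 21 mm diameter, its ends 32 mm beyond and 32 mm below this point), 90 mm from the hinge; moves with the lever
- lever_hinge (a point): Point on the lever's hinge line, which runs along the fixture's y; 85 mm above the bench; axes as the fixture's
- tray: Red plastic rework tray, open, 250 x 150 x 28 mm, walls and floor 4 mm, fixed on the bench. Origin at the centre of its underside; x along its length, z up
- glue_jar: Bystander: white glue jar, 58 mm diameter, 75 mm tall, upright; origin at the centre of its underside
- paint_tube: Bystander: copper-coloured paint tube lying on the bench, 118 x 42 x 24 mm; origin at the centre of its underside, x to its black cap
- horn: Bystander: blue cone with a brass bell on top, 68 mm across the foot, 111 mm tall; origin at the centre of its underside
Things that resemble listed ones, but are neither listed nor needed, are in the scene too. There is more than one size of the stick; the job needs the largest.

How it is judged (in metres and radians):
On the way, in this order (a step that is already met when the one before it is completed fails the run):
1. the lock pin is pulled clear of the lever (value of joint lock_pin above 0.024 m and value of joint lever below 0.25 rad), for 0.1 s.
2. the lever is thrown open (value of joint lever above 1.15 rad), for 0.1 s.
3. the stick is tugged: either it holds against 7 to 15 N by the fingers for 0.4 s, still home, or it has slipped right out of the ferrule (((value of joint ferrule between 0.00175 and 0.00375 m and contact force between the fingers and stick above 3 N and x of stick in the frame of fixture above -0.002 m) or x of stick in the frame of fixture below -0.022 m)), for 0.4 s.
At the end, for the whole second after the job is handed in: The lock pin is out (beyond 24 mm), the lever open (beyond 1.15 rad), the ferrule unloaded, and the stick at rest: if the glue held, still home in the ferrule (within 5 mm); if it slipped, lying flat in the red tray (its middle within 60 mm along and 70 mm across of the tray's centre, below 35 mm) (value of joint lever above 1.15 rad and value of joint lock_pin above 0.024 m and value of joint ferrule below 0.001 m and linear speed of stick below 0.02 m/s and ((x of stick in the frame of fixture between 0.003 and 0.013 m and y of stick in the frame of fixture between -0.005 and 0.005 m and z of stick in the frame of fixture between 0.059 and 0.071 m) or (x of stick in the frame of tray between -0.06 and 0.06 m and y of stick in the frame of tray between -0.07 and 0.07 m and z of stick in the frame of tray below 0.035 m and angle between stick's own x axis and vertical between 1.3 and 1.84 rad))); the robot touches nothing.
It fails at once if the stick is tugged with 20 N or more (value of joint ferrule above 0.005 m).
It fails at once if the stick is dropped (falls freely faster than 1 m/s) (linear speed of stick above 1 m/s and contact force between the fingers and stick below 0.1 N).
It fails at once if a bystander is moved more than 30 mm (distance of any of glue_jar, paint_tube, horn from where it was at the start of the episode above 0.03 m).
It also fails if it takes over 72 s, if anything falls off the work surface, if the arm or the gripper's body presses on something with over 40 N, if the wrist force passes 120 N, or if a joint passes its speed limit or range.

## Robot

A 6-joint arm with a two-finger parallel gripper is mounted at the origin on the work surface. World frame = base frame: x ahead of the robot, y to its left, z up, the work surface at z = 0. Lengths are in mm, angles in rad, forces in N, time in s.
With the tool pointing down it reaches from about 300 to 750 mm from the base axis. Payload 8.5 kg.
Tool frame: the origin (TCP) lies midway between the tips of the shut fingers; the grasp point (between the pads) lies 19 mm behind it; z points along the fingers, y is the line along which they close (so a half turn about z gives the same grasp; the last joint's range is limited). The gripper opens to 88 mm and grips with 3 to 60 N. Pads are 18 mm wide; open, the fingers measure 123 mm over their backs; the gripper's body (75 mm by 187 mm) begins 45 mm behind the grasp point.
Start: joints at [0.991, 0.381, 1.297, -0, 1.464, -0.215], TCP at [196.21, 513.792, 238.748] pointing down, gripper open.
Joint ranges: [-3.11, 3.11], [-0.89, 2.33], [0.22, 2.48], [-1.42, 4.56], [0.17, 2.85], [-2.88, 2.88]. Speed limits (rad/s): [2.39, 2.39, 3.14, 3.14, 3.14, 3.14].

## Interface

Orientations are given as a rotation vector (axis times angle).
In Python, from cell import manip, cams, nets gives the robot as it stands.
- The arm moves only by the tool carry_out, never from a script. Its argument "increments" is a list of rows, each a list of 7 numbers: the turn, a rotation vector about the tool's x, y, z in degrees, then the shift along the tool's x, y, z in mm, then the opening, from 0 (shut) to 1 (fully open). A call has exactly 8 rows; each row shifts and turns the commanded pose from where the row before left it, along the tool's axes as they then stand; what a row does not reach is not made up. A row lasts 1/12 s, in which the tool goes at most 41.7 mm and 7.16 degrees, less where a joint would pass 70% of its speed; a pose out of reach is approached as far as the arm can. A call with a gripper value outside its range is refused whole. The fingers move at their own pace and stop on an object; "squeeze" is the grip in N (left out, the last holds). Time passes only in rows, so rows that do not move let the fingers close, or fill a call up. It gives the time, the measured TCP pose, the force, the opening and the grip force at its end, in the units of the state.
- manip.read_state(): the state, without advancing time (a new reading comes with each control period).
- cams.read_camera(name): name is "scene" or "top" or "wrist"; returns a dict with "frame" (400x640x3 uint8, red, green, blue), "fx", "fy", "cx", "cy" (pixels), "dist_coeffs" ([k1, k2, p1, p2, k3] as OpenCV has them; the pictures are not rectified), "R" (3x3) and "t" (3): a world point X has camera coordinates R X + t. Camera axes: x right, y down, z forward; pixel columns grow to the right and rows downward; lengths in mm; the calibration is good to about 2 mm. A picture is of the moment at which its call begins. There is no depth.
- manip.job_done(): hands the job in; it is judged then, once.
Trained networks look in the newest picture that a camera, given by its name, has taken for a name from the list of things; names that differ only in an ending like _2 or _b are one class to them, and where a whole thing is asked for, a point or a joint stands for the part that bears it (a point fixed in the world has none). Each returns a list of dicts, best first, with "conf" (0 to 1); they miss things now and then, are a little off and sometimes report something else, mostly with a low value. They report only what shows in the picture. A call takes as long as a camera call. They do not tell look-alikes from the thing itself.
- nets.recognise(camera, label): "box" ([left, top, right, bottom] in pixels, round what is visible of it).
The state is a dict: "clock": time; "joints": joint angles; "dq": joint speeds; "joint_efforts": joint torques, N m; "eef_pos": TCP position; "orientation": TCP orientation; "ft_force": force on the tool from outside, world axes, zero at the start; "moment": the same for the moment, N m; "grip_width": finger opening in mm; "gripper_force": force on a finger pad.
Only numpy, scipy, OpenCV 4.12 (cv2) and the standard library are available. Lean on these libraries where they do the work, as an engineer would, in place of code of your own. Each camera call takes 0.05 s, during which the arm holds its last target. There are 200 camera calls.

## Working session

There is one attempt and no reset: what is moved stays moved. The work goes in short steps, Python scripts to look and compute and a tool call to move; the robot and the scene stay as the last step left them, time stands still between calls to the robot, and variables do not carry over. Pictures are saved under pics/ and viewed, at most 10 in all, crops included, and the job is handed in when it is done.

Besides the shell and the picture viewer there is one more tool, called after "Call:" as name(argument=value, ...) on one line, values as JSON. carry_out: Moves the arm, as the interface text tells. Its arguments: {"type":"object","properties":{"increments":{"type":"array"},"squeeze":{"type":"number"}},"required":["increments"]}

```bash
ls; mkdir -p pics
cat > h.py <<'E'
import numpy as np, cv2
from cell import manip, cams, nets
def cam(n):
    c=cams.read_camera(n); c['K']=np.array([[c['fx'],0,c['cx']],[0,c['fy'],c['cy']],[0,0,1.]]); c['D']=np.array(c['dist_coeffs'],float)
    c['R']=np.array(c['R']);c['t']=np.array(c['t']).ravel(); return c
def proj(c,X):
    return cv2.projectPoints(np.array(X,float).reshape(-1,1,3),cv2.Rodrigues(c['R'])[0],c['t'],c['K'],c['D'])[0][:,0]
def ray(c,uv):
    p=cv2.undistortPoints(np.array(uv,float).reshape(-1,1,2),c['K'],c['D'])[0,0]
    return -c['R'].T@c['t'], c['R'].T@np.array([p[0],p[1],1.])
def atz(c,uv,z):
    o,d=ray(c,uv); return o+d*(z-o[2])/d[2]
def save(c,n): cv2.imwrite('pics/'+n,c['frame'][:,:,::-1])
E
python3 - <<'E'
from h import *
for n in ['top','scene']:
    c=cam(n); save(c,n+'0.png'); print(n,-c['R'].T@c['t'],c['fx'])
    for l in ['fixture','stick','lock_pin','pin_knob','lever','lever_grip','tray','glue_jar','paint_tube','horn']:
        try: print(l,[(np.round(r['box']).tolist(),round(r['conf'],2)) for r in nets.recognise(n,l)[:4]])
        except Exception as e: print(l,e)
print(manip.read_state())
E
```

```text
pics
top [397.65636823 -78.11887865 947.68902763] 384.7512001402061
fixture [([214.0, 147.0, 397.0, 242.0], 0.81)]
stick [([265.0, 191.0, 340.0, 213.0], 0.81), ([193.0, 260.0, 240.0, 287.0], 0.79), ([263.0, 269.0, 304.0, 315.0], 0.49)]
lock_pin [([213.0, 179.0, 229.0, 224.0], 0.77), ([268.0, 190.0, 343.0, 213.0], 0.54)]
pin_knob [([229.0, 175.0, 249.0, 190.0], 0.58), ([213.0, 180.0, 230.0, 222.0], 0.5)]
lever [([230.0, 179.0, 248.0, 189.0], 0.73)]
lever_grip [([338.0, 201.0, 353.0, 216.0], 0.57), ([228.0, 179.0, 251.0, 191.0], 0.5), ([429.0, 158.0, 508.0, 262.0], 0.45)]
tray [([430.0, 158.0, 508.0, 261.0], 0.96), ([210.0, 180.0, 230.0, 224.0], 0.2)]
glue_jar [([356.0, 256.0, 380.0, 286.0], 0.88)]
paint_tube [([275.0, 142.0, 316.0, 173.0], 0.57)]
horn [([230.0, 121.0, 255.0, 154.0], 0.59)]
scene [ 896.42636329  585.04963017 1353.45959989] 503.10183442244823
fixture [([267.0, 161.0, 388.0, 296.0], 0.67)]
stick [([329.0, 194.0, 344.0, 241.0], 0.8), ([415.0, 240.0, 426.0, 287.0], 0.73), ([379.0, 208.0, 425.0, 215.0], 0.57)]
lock_pin [([350.0, 252.0, 385.0, 263.0], 0.57)]
pin_knob [([354.
[... 371 characters left out ...]
 296.0], 0.62)]
{'clock': 1.1, 'joints': array([ 9.90719760e-01,  3.80594892e-01,  1.29738071e+00, -4.56809153e-08,
        1.46358963e+00, -2.15271424e-01]), 'dq': array([-0.00011417, -0.0001942 , -0.00012968,  0.00017124,  0.00063906,
        0.00121305]), 'joint_efforts': array([ 9.06751775e-04, -4.37795269e+01, -2.24733692e+01,  7.14643789e-02,
        3.13502527e-02,  1.62840007e-05]), 'eef_pos': array([196.20475826, 513.80383671, 238.75766246]), 'orientation': array([5.69860375e-01, 3.08946542e+00, 3.96857962e-05]), 'ft_force': array([-1.33848882, -0.02489388, -0.06700801]), 'moment': array([ 0.02456491, -0.02328776,  0.01957269]), 'gripper_force': 0.0, 'grip_width': 87.93284997880721}
```

View crops.

Run:
```python
import cv2
a=cv2.imread('pics/top0.png')[110:320,180:520]; cv2.imwrite('pics/t1.png',cv2.resize(a,None,fx=2.3,fy=2.3,interpolation=2))
a=cv2.imread('pics/scene0.png')[80:330,220:460]; cv2.imwrite('pics/s1.png',cv2.resize(a,None,fx=2.4,fy=2.4,interpolation=2))
```

```text
(no output)
```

View pics/t1.png

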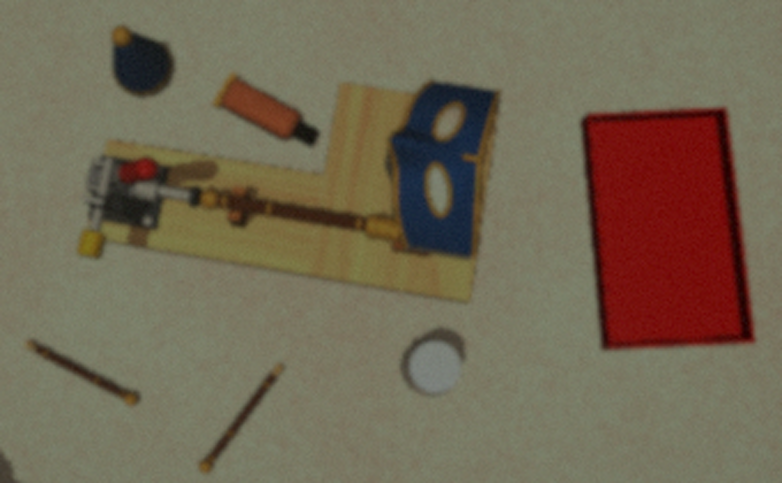

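View pics/s1.png

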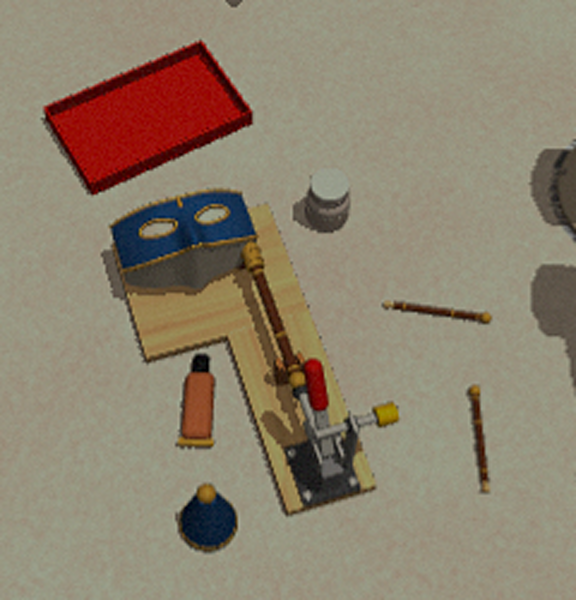

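```bash
cat >> h.py <<'E'
def F(p,X):
    X=np.atleast_2d(np.array(X,float)); c,s=np.cos(p[2]),np.sin(p[2])
    return np.c_[p[0]+c*X[:,0]-s*X[:,1],p[1]+s*X[:,0]+c*X[:,1],X[:,2]]
E
cat > fit.py <<'E'
from h import *
from scipy.optimize import least_squares
T=cam('top');S=cam('scene')
def t(u,v): return (u/2.3+180,v/2.3+110)
def s(u,v): return (u/2.4+220,v/2.4+80)
m=[(T,t(207,199),'ball'),(T,t(367,224),'m'),(T,t(469,300),'br'),(T,t(103,240),'bl'),(T,t(107,140),'tl'),(T,t(91,243),'knob'),
(S,s(297,380),'ball'),(S,s(258,270),'m'),(S,s(374,488),'bl'),(S,s(290,514),'tl'),(S,s(265,205),'br'),(S,s(386,414),'knob')]
def pts(p):
    return dict(ball=(p[7],0,65),m=(80,0,68),br=(p[8],p[3],18),bl=(p[8]-410,p[3],18),tl=(p[8]-410,p[4],18),knob=(p[5],p[6],121))
def res(p):
    P=pts(p); return np.concatenate([proj(c,F(p,P[k]))[0]-uv for c,uv,k in m])
o=T and atz(T,t(300,210),65); a=atz(T,t(207,199),65); b=atz(T,t(367,224),65); th=np.arctan2(*(b-a)[[1,0]])
best=least_squares(res,[o[0],o[1],th,-60,60,-170,-80,-90,200],loss='soft_l1')
print(a,b,np.round(best.x,3)); r=best.fun.reshape(-1,2)
for (c,uv,k),e in zip(m,r): print(k,np.round(e,1))
for k,z in [('tray',28)]:
    q=[atz(T,t(*u),z) for u in [(585,117),(724,110),(752,341),(606,348)]]; print(np.round(q,0),np.mean(q,0))
    q=[atz(S,s(*u),z) for u in [(46,112),(200,42),(251,118),(93,190)]]; print(np.round(q,0),np.mean(q,0))
for k,u,z in [('jar',(435,367),75),('horn',(142,65),50),('tube',(268,108),12),('cap',(310,134),12),('st1a',(133,398),6),('st1b',(30,345),6),('st2a',(278,370),6),('st2b',(206,465),6)]: print(k,np.round(atz(T,t(*u),z)))
E
python3 fit.py
```

```text
[562.80098791  62.33857441  65.        ] [ 537.16522384 -100.40697015   65.        ] [ 548.963  -19.212   -1.729  -53.442   54.395 -174.27   -68.416  -81.93
  198.155]
ball [0.3 0.4]
m [-0.9  0.1]
br [-0.6 -0.3]
bl [-7.2 -1. ]
tl [-0.2  0.4]
knob [-0.3  0.4]
ball [0.  0.5]
m [-1.4 -1. ]
bl [ 0.5 -2.4]
tl [-1.  -1.8]
br [ 0.  -0.4]
knob [-0.7 -0. ]
[[ 659. -334.   28.]
 [ 667. -483.   28.]
 [ 422. -495.   28.]
 [ 415. -345.   28.]] [ 540.61307964 -414.28729902   28.        ]
[[ 668. -473.   28.]
 [ 423. -492.   28.]
 [ 420. -337.   28.]
 [ 662. -323.   28.]] [ 543.35743958 -406.21600169   28.        ]
jar [ 395. -166.   75.]
horn [711. 138.  50.]
tube [674.   6.  12.]
cap [645. -40.  12.]
st1a [361. 144.   6.]
st1b [416. 257.   6.]
st2a [391.  -8.   6.]
st2b [293.  66.   6.]
```

```bash
cat >> h.py <<'E'
from scipy.spatial.transform import Rotation as Ro
P=np.array([549,-19.2,-1.729])
def tri(l):
    A=np.zeros((3,3));b=np.zeros(3)
    for c,uv in l:
        o,d=ray(c,uv); d/=np.linalg.norm(d); M=np.eye(3)-np.outer(d,d); A+=M;b+=M@o
    return np.linalg.solve(A,b)
def toF(X):
    c,s=np.cos(P[2]),np.sin(P[2]); d=np.array(X)-[P[0],P[1],0]; return np.array([c*d[0]+s*d[1],-s*d[0]+c*d[1],d[2]])
def go(fx,ang):
    "tool-frame shift to fixture-point TCP fx, and turn about tool z (deg) to bring tool y to world angle ang"
    st=manip.read_state(); R=Ro.from_rotvec(st['orientation']).as_matrix()
    w=F(P,fx)[0]; y=np.degrees(np.arctan2(R[1,1],R[0,1]))
    print('world',np.round(w,1),'shift tool',np.round(R.T@(w-st['eef_pos']),1),'turn tool z',round(-(ang-y),2),'toolz',np.round(R[:,2],3), 'f',np.round(st['ft_force'],2),'w',round(st['grip_width'],1),'now fix',np.round(toF(st['eef_pos']),1))
E
python3 - <<'E'
from h import *
T=cam('top');S=cam('scene')
t=lambda u,v:(u/2.3+180,v/2.3+110); s=lambda u,v:(u/2.4+220,v/2.4+80)
print('grip',toF(tri([(T,t(140,169)),(S,s(316,385))])),'knob',toF(tri([(T,t(91,243)),(S,s(386,414))])))
for x in [-175,-185,-195]: # predicted lever ends for hinge x
  for yy in [0]:
    pts=[(x+r*np.sin(.6),yy,85+r*np.cos(.6)) for r in (58,90,122)]
    a=(proj(T,F(P,pts))-[180,110])*2.3; b=(proj(S,F(P,pts))-[220,80])*2.4; print(x,a.round().tolist(),b.round().tolist())
go((-174.3,-68.4,200),80.9)
E
```

```text
grip [-132.66942347    1.70644806  158.13309978] knob [-174.40926631  -68.76499736  121.4350116 ]
-175 [[134.0, 177.0], [147.0, 174.0], [160.0, 171.0]] [[317.0, 402.0], [313.0, 377.0], [308.0, 352.0]]
-185 [[124.0, 175.0], [136.0, 172.0], [149.0, 169.0]] [[320.0, 409.0], [316.0, 385.0], [312.0, 360.0]]
-195 [[114.0, 174.0], [126.0, 171.0], [138.0, 167.0]] [[323.0, 417.0], [319.0, 393.0], [315.0, 368.0]]
world [508.9 163.7 200. ] shift tool [-417.  -215.5   38.8] turn tool z -11.8 toolz [ 0. -0. -1.] f [-0.29 -0.23  0.19] w 88.1 now fix [-470.8 -432.3  238.8]
```

Call:
carry_out(increments=[[0, 0, 0, -30, -15.5, 0, 1], [0, 0, 0, -30, -15.5, 0, 1], [0, 0, 0, -30, -15.5, 0, 1], [0, 0, 0, -30, -15.5, 0, 1], [0, 0, 0, -30, -15.5, 0, 1], [0, 0, 0, -30, -15.5, 0, 1], [0, 0, 0, -30, -15.5, 0, 1], [0, 0, 0, -30, -15.5, 0, 1]])

```text
clock: 1.97
eef_pos: [377.0, 310.9, 238.9]
orientation: [0.57, 3.089, 0.0]
ft_force: [0.2, 0.4, 0.5]
grip_width: 88.0
gripper_force: 0.0
```

Call:
carry_out(increments=[[0, 0, 0, -30, -15.5, 0, 0.5], [0, 0, 0, -30, -15.5, 0, 0.5], [0, 0, 0, -30, -15.5, 0, 0.5], [0, 0, 0, -30, -15.5, 0, 0.5], [0, 0, -5.9, -30, -15.5, 0, 0.5], [0, 0, -5.9, -27, -13.5, 0, 0.5], [0, 0, 0, 0, 0, 0, 0.5], [0, 0, 0, 0, 0, 0, 0.5]])

```text
clock: 2.63
eef_pos: [511.8, 165.5, 238.3]
orientation: [-0.254, -3.131, -0.0]
ft_force: [-0.5, -0.0, -0.7]
grip_width: 44.4
gripper_force: 0.0
```

Run:
```python
from h import *
go((-174.3,-68.6,102),80.9)
c=cam('wrist'); save(c,'w1.png'); print(proj(c,F(P,[(-174.3,-68.6,121)])),proj(c,F(P,[(-133,1,158)])))
```

```text
world [508.7 163.7 102. ] shift tool [  2.7  -2.2 136.3] turn tool z -0.19 toolz [-0.001  0.    -1.   ] f [-0.55 -0.01 -0.66] w 44.4 now fix [-176.5  -65.8  238.3]
[[317.07556432 191.93122379]] [[264.23521462 290.40220584]]
```

View pics/w1.png

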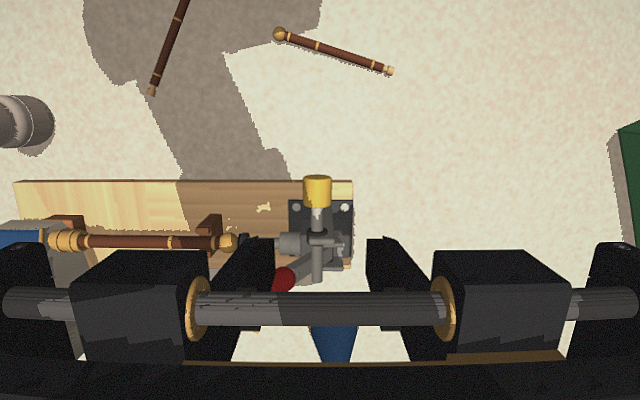

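Call:
carry_out(increments=[[0, 0, 0, 2.7, -2.2, 22, 0.43], [0, 0, 0, 0, 0, 22, 0.43], [0, 0, 0, 0, 0, 22, 0.43], [0, 0, 0, 0, 0, 22, 0.43], [0, 0, 0, 0, 0, 20, 0.43], [0, 0, 0, 0, 0, 16, 0.43], [0, 0, 0, 0, 0, 12, 0.43], [0, 0, 0, 0, 0, 0, 0.43]], squeeze=25)

```text
clock: 3.35
eef_pos: [506.3, 165.6, 100.9]
orientation: [-0.248, -3.128, 0.001]
ft_force: [-0.1, -0.2, 0.4]
grip_width: 38.1
gripper_force: 0.0
```

Call:
carry_out(increments=[[0, 0, 0, 0, 0, 0, 0], [0, 0, 0, 0, 0, 0, 0], [0, 0, 0, 0, 0, 0, 0], [0, 0, 0, 0, 0, 0, 0], [0, 0, 0, 0, 0, 0, 0], [0, 0, 0, 0, 0, 0, 0], [0, 0, 0, 0, 0, 0, 0], [0, 0, 0, 0, 0, 0, 0]], squeeze=25)

```text
clock: 4.02
eef_pos: [507.9, 163.8, 103.6]
orientation: [0.249, 3.132, -0.003]
ft_force: [-2.4, -7.3, -0.6]
grip_width: 23.0
gripper_force: 25.0
```

Run:
```python
from h import *
go((-174.3,-100.6,102),80.9)
```

```text
world [477.1 168.8 102. ] shift tool [31.1  0.   1.6] turn tool z -0.0 toolz [-0.    -0.002 -1.   ] f [-2.45 -7.27 -0.64] w 23.0 now fix [-174.3  -69.5  103.6]
```

Knob gripped. Pull along tool +x (fixture −y).

Call:
carry_out(increments=[[0, 0, 0, 5, 0, 0, 0], [0, 0, 0, 6, 0, 0, 0], [0, 0, 0, 6, 0, 0, 0], [0, 0, 0, 6, 0, 0, 0], [0, 0, 0, 4, 0, 0, 0], [0, 0, 0, 2, 0, 0, 0], [0, 0, 0, 0, 0, 0, 0], [0, 0, 0, 0, 0, 0, 0]])

```text
clock: 4.68
eef_pos: [479.4, 168.6, 103.6]
orientation: [0.249, 3.131, -0.003]
ft_force: [-1.3, -6.6, 0.1]
grip_width: 22.9
gripper_force: 25.0
```

Call:
carry_out(increments=[[0, 0, 0, 1, 0, 0, 0], [0, 0, 0, 1, 0, 0, 0], [0, 0, 0, 1, 0, 0, 0], [0, 0, 0, 0, 0, 0, 0], [0, 0, 0, 0, 0, 0, 0], [0, 0, 0, 0, 0, 0, 0], [0, 0, 0, 0, 0, 0, 0], [0, 0, 0, 0, 0, 0, 0]])

```text
clock: 5.35
eef_pos: [477.0, 169.0, 103.7]
orientation: [0.249, 3.13, -0.002]
ft_force: [0.1, -6.3, -0.8]
grip_width: 23.4
gripper_force: 25.0
```

Call:
carry_out(increments=[[0, 0, 0, 0, 0, 0, 0.43], [0, 0, 0, 0, 0, 0, 0.43], [0, 0, 0, 0, 0, 0, 0.43], [0, 0, 0, 0, 0, 0, 0.43], [0, 0, 0, 0, 0, -20, 0.43], [0, 0, 0, 0, 0, -30, 0.43], [0, 0, 0, 0, 0, -35, 0.43], [0, 0, 0, 0, 0, -15, 0.43]])

```text
clock: 6.02
eef_pos: [477.5, 170.1, 206.8]
orientation: [0.248, 3.126, 0.002]
ft_force: [-0.1, 0.9, 0.7]
grip_width: 37.8
gripper_force: 0.0
```

Run:
```python
from h import *
go((-80,1,215),-9.06)
c=cam('wrist'); save(c,'w2.png'); print(proj(c,F(P,[(-174.3,-100,121)])),proj(c,F(P,[(-133,1,158)])))
print([ (np.round(r['box']),r['conf']) for r in nets.recognise('wrist','pin_knob')])
```

```text
world [562.6  59.6 215. ] shift tool [-101.5  -95.6   -7.8] turn tool z 89.97 toolz [ 0.005  0.001 -1.   ] f [-0.12  0.95  0.74] w 37.8 now fix [-175.6 -100.4  206.8]
[[317.79810944 205.81352773]] [[260.72168955 354.47065738]]
[(array([304., 188., 334., 285.]), 0.74)]
```

Call:
carry_out(increments=[[0, 0, 0, 0, 0, -20, 0], [0, 0, 0, -20, -19, 0, 0], [0, 0, 0, -20, -19, 0, 0], [0, 0, 0, -20, -19, 0, 0], [0, 0, 0, -21, -19, 0, 0], [0, 0, 0, -20, -20, 0, 0], [0, 0, 6.9, 0, 0, 0, 0], [0, 0, 6.9, 0, 0, 0, 0]])

```text
clock: 6.78
eef_pos: [561.5, 57.7, 220.8]
orientation: [-0.635, -3.074, 0.0]
ft_force: [-0.2, 0.2, 0.0]
grip_width: 0.2
gripper_force: 0.0
```

Call:
carry_out(increments=[[0, 0, 6.9, 0, 0, 0, 0], [0, 0, 6.9, 0, 0, 0, 0], [0, 0, 6.9, 0, 0, 0, 0], [0, 0, 6.9, 0, 0, 0, 0], [0, 0, 6.9, 0, 0, 0, 0], [0, 0, 6.9, 0, 0, 0, 0], [0, 0, 6.9, 0, 0, 0, 0], [0, 0, 6.9, 0, 0, 0, 0]])

```text
clock: 7.45
eef_pos: [560.8, 59.1, 221.2]
orientation: [-1.985, -2.432, 0.002]
ft_force: [-0.5, 0.2, 0.4]
grip_width: 0.3
gripper_force: 0.0
```

Call:
carry_out(increments=[[0, 0, 6.9, 0, 0, 0, 0], [0, 0, 6.9, 0, 0, 0, 0], [0, 0, 6.9, 0, 0, 0, 0], [0, 0, 0, 0, 0, 0, 0], [0, 0, 0, 0, 0, 0, 0], [0, 0, 0, 0, 0, 0, 0], [0, 0, 0, 0, 0, 0, 0], [0, 0, 0, 0, 0, 0, 0]])

```text
clock: 8.12
eef_pos: [561.1, 59.0, 222.5]
orientation: [-2.384, -2.046, 0.0]
ft_force: [0.3, -0.3, 0.0]
grip_width: -0.0
gripper_force: 0.0
```

Run:
```python
from h import *
go((-80,1,155),-9.06)
c=cam('wrist'); save(c,'w3.png'); print(proj(c,F(P,[(-149,1,133),(-133,1,158),(-114,1,185)])).round())
print([ (np.round(r['box']),r['conf']) for r in nets.recognise('wrist','lever_grip')])
```

```text
world [562.6  59.6 155. ] shift tool [ 0.9  1.3 67.5] turn tool z 0.35 toolz [-0.  0. -1.] f [ 0.28 -0.27  0.01] w -0.0 now fix [-79.1  -0.3 222.5]
[[323. 108.]
 [323. 133.]
 [323. 171.]]
[(array([306.,  59., 343., 177.]), 0.82)]
```

View pics/w3.png

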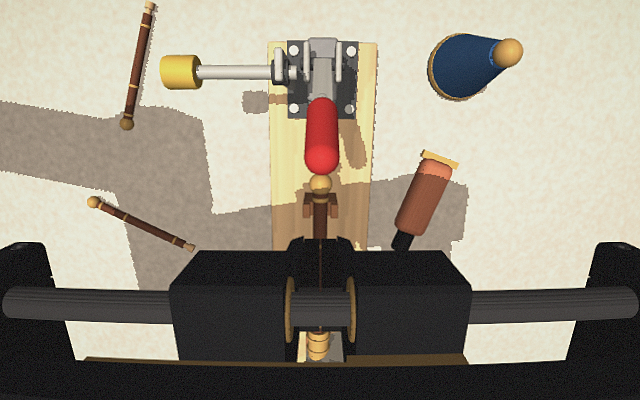

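Call:
carry_out(increments=[[0, 0, 0, 0, 1, 25, 0], [0, 0, 0, 0, 0, 25, 0], [0, 0, 0, 0, 0, 4, 0], [0, 0, 0, 8, 0, 0, 0], [0, 0, 0, 8, 0, 0, 0], [0, 0, 0, 8, 0, 0, 0], [0, 0, 0, 8, 0, 0, 0], [0, 0, 0, 8, 0, 0, 0]])

```text
clock: 8.88
eef_pos: [569.4, 98.2, 171.2]
orientation: [2.381, 2.042, 0.003]
ft_force: [-0.6, -6.4, 3.5]
grip_width: 0.3
gripper_force: 2.6
```

Call:
carry_out(increments=[[0, 0, 0, 10, 0, 0, 0], [0, 0, 0, 10, 0, 0, 0], [0, 0, 0, 10, 0, 0, 0], [0, 0, 0, 10, 0, 0, 0], [0, 0, 0, 10, 0, 0, 0], [0, 0, 0, 10, 0, 0, 0], [0, 0, 0, 10, 0, 0, 0], [0, 0, 0, 10, 0, 0, 0]])

```text
clock: 9.55
eef_pos: [580.3, 178.3, 168.1]
orientation: [-2.385, -2.044, 0.002]
ft_force: [-0.5, -4.1, -1.4]
grip_width: 0.7
gripper_force: 1.5
```

Run:
```python
from h import *
go((-237,1,168),-9.06)
c=cam('wrist'); print([ (np.round(r['box']),r['conf']) for r in nets.recognise('wrist','lever_grip')])
print([ (np.round(r['box']),r['conf']) for r in nets.recognise('wrist','pin_knob')])
```

```text
world [587.3 214.7 168. ] shift tool [37.   1.3  0.1] turn tool z 0.26 toolz [-0.002 -0.    -1.   ] f [-0.51 -4.07 -1.37] w 0.7 now fix [-200.    -0.2  168.1]
[(array([298., 189., 352., 241.]), 0.96)]
[(array([140., 242., 196., 276.]), 0.56)]
```

Lever moves along. Keep pushing.

Call:
carry_out(increments=[[0, 0, 0, 8, 0, 0, 0], [0, 0, 0, 8, 0, 0, 0], [0, 0, 0, 7, 0, 0, 0], [0, 0, 0, 5, 0, 0, 0], [0, 0, 0, 3, 0, 0, 0], [0, 0, 0, 2, 0, 0, 0], [0, 0, 0, 0, 0, 0, 0], [0, 0, 0, 0, 0, 0, 0]])

```text
clock: 10.37
eef_pos: [585.6, 210.2, 168.8]
orientation: [-2.385, -2.044, -0.001]
ft_force: [-0.6, -0.2, 1.2]
grip_width: 0.5
gripper_force: 0.1
```

Run:
```python
from h import *
go((-240,1,168),-9.06)
c=cam('wrist'); save(c,'w4.png');
for a in (1.1,1.2,1.3): 
  l=a-.6; print(a,proj(c,F(P,[(-183-r*np.sin(l),1,85+r*np.cos(l)) for r in (58,122)])).round().tolist())
```

```text
world [587.8 217.6 168. ] shift tool [7.7 1.1 0.8] turn tool z 0.27 toolz [ 0.     0.001 -1.   ] f [-0.59 -0.21  1.17] w 0.5 now fix [-232.3   -0.   168.8]
1.1 [[322.0, 265.0], [323.0, 260.0]]
1.2 [[322.0, 256.0], [323.0, 230.0]]
1.3 [[322.0, 246.0], [323.0, 203.0]]
```

View pics/w4.png

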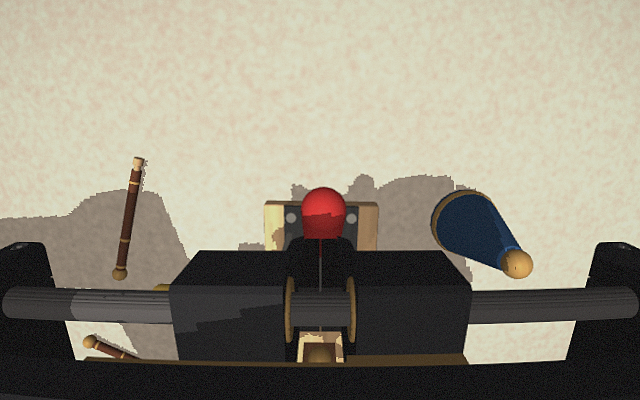

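Call:
carry_out(increments=[[0, 0, 0, 2, 0, 0, 0], [0, 0, 0, 2, 0, 0, 0], [0, 0, 0, 2, 0, 0, 0], [0, 0, 0, 1, 0, 0, 0], [0, 0, 0, 1, 0, 0, 0], [0, 0, 0, 0, 0, 0, 0], [0, 0, 0, 0, 0, 0, 0], [0, 0, 0, 0, 0, 0, 0]])

```text
clock: 11.08
eef_pos: [586.8, 217.6, 168.7]
orientation: [2.385, 2.044, -0.001]
ft_force: [-1.2, -4.3, -0.2]
grip_width: 0.4
gripper_force: 1.8
```

Call:
carry_out(increments=[[0, 0, 0, 2, 0, 0, 0], [0, 0, 0, 1, 0, 0, 0], [0, 0, 0, 1, 0, 0, 0], [0, 0, 0, 0, 0, 0, 0], [0, 0, 0, 0, 0, 0, 0], [0, 0, 0, 0, 0, 0, 0], [0, 0, 0, 0, 0, 0, 0], [0, 0, 0, 0, 0, 0, 0]])

```text
clock: 11.75
eef_pos: [587.1, 218.9, 168.6]
orientation: [2.385, 2.041, -0.008]
ft_force: [-3.8, -16.6, 2.2]
grip_width: 0.3
gripper_force: 7.1
```

Call:
carry_out(increments=[[0, 0, 0, -6, 0, 0, 0], [0, 0, 0, 0, 0, -20, 0], [0, 0, 0, 0, 0, -20, 0], [0, 0, 0, -20, 0, -10, 0.5], [0, 0, 0, -35, 0, 0, 0.5], [0, 0, 0, -35, 0, 0, 0.5], [0, 0, 0, -35, 0, 0, 0.5], [0, 0, 0, -35, 0, 0, 0.5]])

```text
clock: 12.42
eef_pos: [561.7, 57.1, 219.0]
orientation: [-2.384, -2.045, -0.003]
ft_force: [1.0, 0.5, 0.5]
grip_width: 31.7
gripper_force: 0.0
```

Call:
carry_out(increments=[[0, 0, 0, -35, 0, 0, 0.5], [0, 0, 0, -30, 0, 0, 0.5], [0, 0, 0, -20, 0, 0, 0.5], [0, 0, 0, 0, 0, 0, 0.5], [0, 0, 0, 0, 0, 0, 0.5], [0, 0, 0, 0, 0, 0, 0.5], [0, 0, 0, 0, 0, 0, 0.5], [0, 0, 0, 0, 0, 0, 0.5]])

```text
clock: 13.08
eef_pos: [549.2, -25.0, 218.8]
orientation: [-2.384, -2.046, -0.001]
ft_force: [-0.6, 0.5, -0.2]
grip_width: 44.5
gripper_force: 0.0
```

Run:
```python
from h import *
go((15,0,46),-9.06)
c=cam('wrist'); save(c,'w5.png');print(proj(c,F(P,[(-81,0,65),(-30,0,65)])).round().tolist())
print([ (np.round(r['box']),r['conf']) for r in nets.recognise('wrist','stick')])
c=cam('top'); save(c,'t5.png'); print([ (np.round(r['box']),r['conf']) for r in nets.recognise('top','lever')])
```

```text
world [546.6 -34.   46. ] shift tool [ -9.4  -1.2 172.8] turn tool z 0.36 toolz [ 0.  0. -1.] f [-0.61  0.52 -0.23] w 44.5 now fix [  5.7   1.1 218.8]
[[320.0, 88.0], [319.0, 147.0]]
[(array([306.,  76., 336., 261.]), 0.91), (array([ 69., 121., 189., 185.]), 0.74), (array([106.,   2., 126.,  49.]), 0.72)]
[(array([179., 167., 216., 188.]), 0.91)]
```

View pics/w5.png

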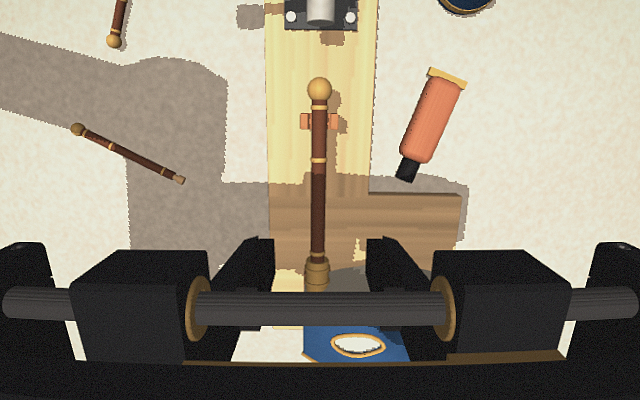

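Call:
carry_out(increments=[[0, 0, 0.3, -2, -1.2, 25, 0.5], [0, 0, 0, 0, 0, 30, 0.5], [0, 0, 0, 0, 0, 30, 0.5], [0, 0, 0, 0, 0, 30, 0.5], [0, 0, 0, 0, 0, 25, 0.5], [0, 0, 0, 0, 0, 20, 0.5], [0, 0, 0, 0, 0, 12, 0.5], [0, 0, 0, 0, 0, 0, 0.5]], squeeze=10)

```text
clock: 13.95
eef_pos: [546.4, -27.5, 44.4]
orientation: [-2.388, -2.036, 0.004]
ft_force: [-0.7, -0.9, -0.8]
grip_width: 44.0
gripper_force: 0.0
```

Call:
carry_out(increments=[[0, 0, 0, 0, 0, 0, 0.5], [0, 0, 0, 0, 0, 0, 0.5], [0, 0, 0, 0, 0, 0, 0], [0, 0, 0, 0, 0, 0, 0], [0, 0, 0, 0, 0, 0, 0], [0, 0, 0, 0, 0, 0, 0], [0, 0, 0, 0, 0, 0, 0], [0, 0, 0, 0, 0, 0, 0]], squeeze=30)

```text
clock: 14.62
eef_pos: [547.6, -28.0, 47.0]
orientation: [2.391, 2.038, 0.0]
ft_force: [-0.4, 0.0, 2.2]
grip_width: 11.9
gripper_force: 29.6
```

Run:
```python
from h import *
go((8,0,46),-9.06)
```

```text
world [547.7 -27.1  46. ] shift tool [ 0.9 -0.   1. ] turn tool z -0.05 toolz [ 0. -0. -1.] f [-0.36  0.01  2.22] w 11.9 now fix [ 8.9 -0.  47. ]
```

Call:
carry_out(increments=[[0, 0, 0, 0.3, 0, 0, 0], [0, 0, 0, 0.3, 0, 0, 0], [0, 0, 0, 0.3, 0, 0, 0], [0, 0, 0, 0.3, 0, 0, 0], [0, 0, 0, 0.3, 0, 0, 0], [0, 0, 0, 0, 0, 0, 0], [0, 0, 0, 0, 0, 0, 0], [0, 0, 0, 0, 0, 0, 0]])

```text
clock: 15.28
eef_pos: [547.9, -26.8, 46.9]
orientation: [2.39, 2.038, 0.0]
ft_force: [-1.6, -3.9, 4.4]
grip_width: 12.4
gripper_force: 29.4
```

Call:
carry_out(increments=[[0, 0, 0, 0.3, 0, 0, 0], [0, 0, 0, 0.3, 0, 0, 0], [0, 0, 0, 0.3, 0, 0, 0], [0, 0, 0, 0.2, 0, 0, 0], [0, 0, 0, 0, 0, 0, 0], [0, 0, 0, 0, 0, 0, 0], [0, 0, 0, 0, 0, 0, 0], [0, 0, 0, 0, 0, 0, 0]])

```text
clock: 15.95
eef_pos: [548.1, -25.5, 46.9]
orientation: [2.39, 2.038, 0.0]
ft_force: [-1.5, -5.1, 4.3]
grip_width: 12.4
gripper_force: 29.4
```

Call:
carry_out(increments=[[0, 0, 0, 0.3, 0, 0, 0], [0, 0, 0, 0.2, 0, 0, 0], [0, 0, 0, 0.2, 0, 0, 0], [0, 0, 0, 0, 0, 0, 0], [0, 0, 0, 0, 0, 0, 0], [0, 0, 0, 0, 0, 0, 0], [0, 0, 0, 0, 0, 0, 0], [0, 0, 0, 0, 0, 0, 0]])

```text
clock: 16.62
eef_pos: [548.2, -24.9, 46.9]
orientation: [2.39, 2.038, 0.0]
ft_force: [-0.7, -4.5, 3.9]
grip_width: 12.3
gripper_force: 29.4
```

Run:
```python
from h import *
f=[]
for i in range(8):
    cams.read_camera('wrist'); f.append(manip.read_state()['ft_force'])
print(np.mean(f,0),np.std(f,0)); go((8,0,46),-9.06)
```

```text
[-0.90307358 -5.21794366  4.43462773] [0.61666788 0.3340972  0.31417083]
world [547.7 -27.1  46. ] shift tool [-2.3 -0.1  0.9] turn tool z -0.04 toolz [ 0. -0. -1.] f [-0.51 -4.8   4.3 ] w 12.1 now fix [ 5.7  0.1 46.9]
```

Call:
carry_out(increments=[[0, 0, 0, 0.5, 0, 0, 0], [0, 0, 0, 0.5, 0, 0, 0], [0, 0, 0, 0.5, 0, 0, 0], [0, 0, 0, 0.5, 0, 0, 0], [0, 0, 0, 0.5, 0, 0, 0], [0, 0, 0, 0.5, 0, 0, 0], [0, 0, 0, 0, 0, 0, 0], [0, 0, 0, 0, 0, 0, 0]])

```text
clock: 17.68
eef_pos: [548.7, -21.8, 46.9]
orientation: [2.39, 2.038, 0.0]
ft_force: [-0.6, -4.9, 4.8]
grip_width: 12.6
gripper_force: 29.4
```

Run:
```python
from h import *
f=[]
for i in range(4):
    c=cam('top'); f.append(manip.read_state()['ft_force'])
print(np.mean(f,0))
a=cv2.imread('pics/t5.png')[185:225,255:360]; b=c['frame'][185:225,255:360,::-1]
cv2.imwrite('pics/cmp.png',cv2.resize(np.vstack([a,b]),None,fx=7,fy=7,interpolation=2)); go((8,0,46),-9.06)
```

```text
[-0.5798617  -4.93831217  4.89851024]
world [547.7 -27.1  46. ] shift tool [-5.3 -0.1  0.9] turn tool z -0.04 toolz [ 0. -0. -1.] f [-0.81 -4.58  5.68] w 12.2 now fix [ 2.7  0.1 46.9]
```

View pics/cmp.png

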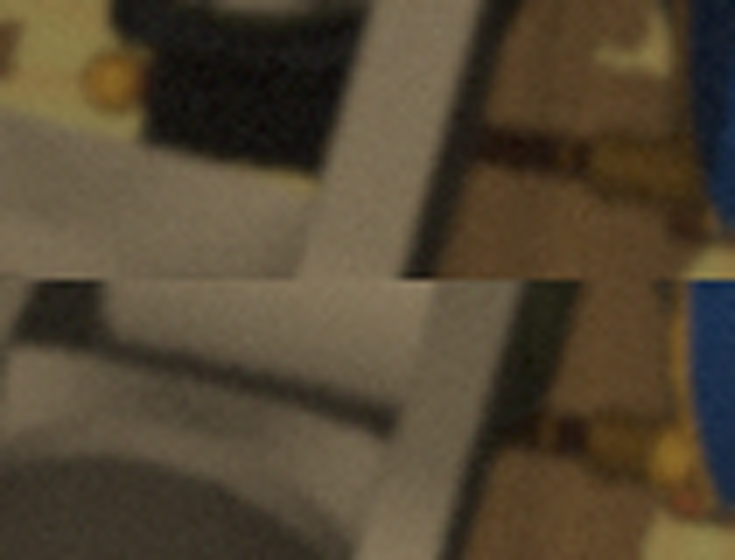

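Call:
carry_out(increments=[[0, 0, 0, 1, 0, 0, 0], [0, 0, 0, 1.5, 0, 0, 0], [0, 0, 0, 2, 0, 0, 0], [0, 0, 0, 2, 0, 0, 0], [0, 0, 0, 2, 0, 0, 0], [0, 0, 0, 2, 0, 0, 0], [0, 0, 0, 2, 0, 0, 0], [0, 0, 0, 2, 0, 0, 0]])

```text
clock: 18.55
eef_pos: [550.9, -7.5, 46.9]
orientation: [2.39, 2.038, -0.0]
ft_force: [-1.5, -5.7, 4.5]
grip_width: 12.3
gripper_force: 29.3
```

Call:
carry_out(increments=[[0, 0, 0, 2, 0, 0, 0], [0, 0, 0, 2, 0, 0, 0], [0, 0, 0, 2, 0, 0, 0], [0, 0, 0, 2, 0, 0, 0], [0, 0, 0, 2, 0, 0, 0], [0, 0, 0, 2, 0, 0, 0], [0, 0, 0, 2, 0, 0, 0], [0, 0, 0, 2, 0, 0, 0]])

```text
clock: 19.22
eef_pos: [553.2, 8.8, 46.6]
orientation: [-2.39, -2.038, 0.0]
ft_force: [-1.4, -1.2, 1.9]
grip_width: 12.3
gripper_force: 29.4
```

Call:
carry_out(increments=[[0, 0, 0, 2, 0, 0, 0], [0, 0, 0, 1, 0, 0, 0], [0, 0, 0, 0, 0, 0, 0], [0, 0, 0, 0, 0, 0, 0], [0, 0, 0, 0, 0, 0, 0], [0, 0, 0, 0, 0, 0, 0], [0, 0, 0, 0, 0, 0, 0], [0, 0, 0, 0, 0, 0, 0]])

```text
clock: 19.88
eef_pos: [553.7, 11.4, 46.7]
orientation: [-2.391, -2.038, 0.0]
ft_force: [0.4, 0.4, 1.2]
grip_width: 12.2
gripper_force: 29.6
```

Run:
```python
from h import *
go((8,0,46),-9.06)
c=cam('wrist')
u=[(np.round(r['box']),r['conf']) for r in nets.recognise('wrist','stick')]; print(u, proj(c,F(P,[(-81-39,0,65)])))
```

```text
world [547.7 -27.1  46. ] shift tool [-38.9   0.2   0.7] turn tool z -0.04 toolz [-0.  0. -1.] f [0.39 0.43 1.21] w 12.2 now fix [-30.9  -0.1  46.7]
[(array([292.,  17., 354., 362.]), 0.84), (array([  0., 238.,  99., 290.]), 0.65)] [[320.32446326  51.27184431]]
```

Call:
carry_out(increments=[[0, 0, 0, 0, 0, -8, 0], [0, 0, 0, 0, 0, -14, 0], [0, 0, 0, 0, 0, -22, 0], [0, 0, 0, 0, 0, -26, 0], [0, 0, 0, 0, 0, -26, 0], [0, 0, 0, 0, 0, -26, 0], [0, 0, 0, 0, 0, -22, 0], [0, 0, 0, 0, 0, -12, 0]])

```text
clock: 20.65
eef_pos: [554.2, 11.1, 206.0]
orientation: [2.388, 2.036, 0.003]
ft_force: [-0.1, -1.1, -0.7]
grip_width: 12.3
gripper_force: 29.8
```

Run:
```python
from h import *
T=P.copy()
w=np.array([541.5,-410,0]); 
f=toF(w); go((f[0],f[1],200),-86.8)
c=cam('wrist'); print([(np.round(r['box']),r['conf']) for r in nets.recognise('wrist','stick')])
```

```text
world [ 541.5 -410.   200. ] shift tool [-417.8   54.     6.4] turn tool z 77.7 toolz [ 0.004 -0.001 -1.   ] f [-0.14 -1.08 -0.68] w 12.3 now fix [-30.7   0.4 206. ]
[(array([ 67., 156., 187., 217.]), 0.97), (array([292.,  18., 355., 362.]), 0.88), (array([103.,   2., 132.,  87.]), 0.59)]
```

Call:
carry_out(increments=[[0, 0, 0, -12, 1.5, 0, 0], [0, 0, 0, -20, 2.5, 0, 0], [0, 0, 0, -28, 3.6, 0, 0], [0, 0, 0, -30, 4, 0, 0], [0, 0, 0, -30, 4, 0, 0], [0, 0, 0, -30, 4, 0, 0], [0, 0, 0, -30, 4, 0, 0], [0, 0, 0, -30, 4, 0, 0]])

```text
clock: 21.42
eef_pos: [546.7, -202.6, 201.2]
orientation: [-2.389, -2.036, 0.002]
ft_force: [-0.0, -0.0, -1.5]
grip_width: 12.3
gripper_force: 29.8
```

Call:
carry_out(increments=[[0, 0, 0, -30, 4, 0, 0], [0, 0, 0, -30, 4, 0, 0], [0, 0, 0, -30, 4, 0, 0], [0, 0, 0, -30, 4, 0, 0], [0, 0, 0, -30, 4, 0, 0], [0, 0, 0, -26, 3, 0, 0], [0, 0, 0, -20, 2.4, 0, 0], [0, 0, 0, -12, 1, 0, 0]])

```text
clock: 22.08
eef_pos: [539.5, -412.7, 200.5]
orientation: [-2.391, -2.034, 0.001]
ft_force: [-0.3, -0.1, -1.2]
grip_width: 12.5
gripper_force: 29.8
```

Call:
carry_out(increments=[[0, 0, 4, 0, 0, 0, 0], [0, 0, 6.5, 0, 0, 0, 0], [0, 0, 6.5, 0, 0, 0, 0], [0, 0, 6.5, 0, 0, 0, 0], [0, 0, 6.5, 0, 0, 0, 0], [0, 0, 6.5, 0, 0, 0, 0], [0, 0, 6.5, 0, 0, 0, 0], [0, 0, 6.5, 0, 0, 0, 0]])

```text
clock: 22.75
eef_pos: [540.5, -409.8, 201.5]
orientation: [-3.025, -0.841, 0.002]
ft_force: [-0.1, 0.5, -0.3]
grip_width: 12.3
gripper_force: 29.8
```

Call:
carry_out(increments=[[0, 0, 6.5, 0, 0, 0, 0], [0, 0, 6.5, 0, 0, 0, 0], [0, 0, 6.5, 0, 0, 0, 0], [0, 0, 5.5, 0, 0, 0, 0], [0, 0, 3.5, 0, 0, 0, 0], [0, 0, 0, 0, 0, 0, 0], [0, 0, 0, 0, 0, 0, 0], [0, 0, 0, 0, 0, 0, 0]])

```text
clock: 23.42
eef_pos: [540.8, -409.9, 202.2]
orientation: [-3.14, -0.083, 0.001]
ft_force: [0.9, 0.7, -0.9]
grip_width: 12.0
gripper_force: 29.8
```

Run:
```python
from h import *
f=toF(np.array([541.5,-410,0])); go((f[0],f[1],16),-86.8)
c=cam('top');save(c,'t6.png')
print(nets.recognise('top','tray')[:1]); 
c=cam('wrist'); save(c,'w6.png')
```

```text
world [ 541.5 -410.    16. ] shift tool [  0.9   0.3 186.1] turn tool z -0.19 toolz [-0.001  0.001 -1.   ] f [ 0.88  0.74 -0.88] w 12.0 now fix [387.1  53.4 202.2]
[{'box': [431.7, 160.2, 496.4, 247.3], 'conf': 0.73}]
```

View pics/w6.png

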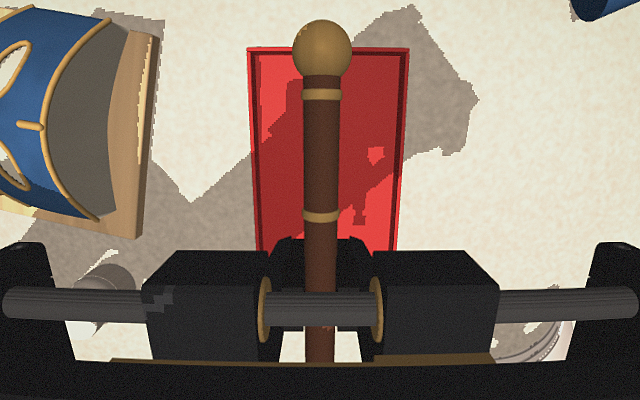

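Call:
carry_out(increments=[[0, 0, 0, 0, 0, 14, 0], [0, 0, 0, 0, 0, 26, 0], [0, 0, 0, 0, 0, 30, 0], [0, 0, 0, 0, 0, 30, 0], [0, 0, 0, 0, 0, 30, 0], [0, 0, 0, 0, 0, 26, 0], [0, 0, 0, 0, 0, 18, 0], [0, 0, 0, 0, 0, 8, 0]])

```text
clock: 24.23
eef_pos: [540.1, -409.0, 17.7]
orientation: [-3.137, -0.08, 0.005]
ft_force: [-0.2, 1.0, -0.4]
grip_width: 12.2
gripper_force: 29.8
```

Call:
carry_out(increments=[[0, 0, 0, 0, 0, 1, 0], [0, 0, 0, 0, 0, 2, 0], [0, 0, 0, 0, 0, 2, 0], [0, 0, 0, 0, 0, 2, 0], [0, 0, 0, 0, 0, 1, 0], [0, 0, 0, 0, 0, 0, 0], [0, 0, 0, 0, 0, 0, 0], [0, 0, 0, 0, 0, 0, 0]])

```text
clock: 24.9
eef_pos: [541.1, -410.0, 13.0]
orientation: [3.14, 0.08, 0.0]
ft_force: [0.3, -0.1, -0.9]
grip_width: 12.1
gripper_force: 29.8
```

Call:
carry_out(increments=[[0, 0, 0, 0, 0, 2, 0], [0, 0, 0, 0, 0, 2, 0], [0, 0, 0, 0, 0, 1.5, 0], [0, 0, 0, 0, 0, 1, 0], [0, 0, 0, 0, 0, 0.5, 0], [0, 0, 0, 0, 0, 0, 0], [0, 0, 0, 0, 0, 0, 0], [0, 0, 0, 0, 0, 0, 0]])

```text
clock: 25.57
eef_pos: [541.0, -410.0, 5.8]
orientation: [3.141, 0.079, 0.0]
ft_force: [-0.0, -0.2, -0.6]
grip_width: 12.4
gripper_force: 29.8
```

Call:
carry_out(increments=[[0, 0, 0, 0, 0, 0, 0.16], [0, 0, 0, 0, 0, 0, 0.18], [0, 0, 0, 0, 0, 0, 0.2], [0, 0, 0, 0, 0, 0, 0.25], [0, 0, 0, 0, 0, 0, 0.35], [0, 0, 0, 0, 0, 0, 0.5], [0, 0, 0, 0, 0, 0, 0.5], [0, 0, 0, 0, 0, 0, 0.5]], squeeze=5)

```text
clock: 26.23
eef_pos: [541.0, -410.0, 5.8]
orientation: [3.141, 0.08, 0.0]
ft_force: [0.6, 0.7, -0.0]
grip_width: 43.5
gripper_force: 0.0
```

Call:
carry_out(increments=[[0, 0, 0, 0, 0, 0, 0.5], [0, 0, 0, 0, 0, -10, 0.5], [0, 0, 0, 0, 0, -25, 0.5], [0, 0, 0, 0, 0, -35, 0.5], [0, 0, 0, 0, 0, -40, 0.5], [0, 0, 0, 0, 0, -40, 0.5], [0, 0, 0, 0, 0, -40, 0.5], [0, 0, 0, 0, 0, -20, 0.5]])

```text
clock: 26.9
eef_pos: [541.6, -410.4, 222.5]
orientation: [3.134, 0.08, 0.009]
ft_force: [-0.5, -0.4, 0.1]
grip_width: 43.8
gripper_force: 0.0
```

Run:
```python
from h import *
c=cam('scene'); a=c['frame'][80:330,200:460,::-1]; cv2.imwrite('pics/s7.png',cv2.resize(a,None,fx=2.3,fy=2.3,interpolation=2))
c=cam('wrist'); print([(np.round(r['box']),r['conf']) for r in nets.recognise('wrist','stick')]); print(manip.read_state()['eef_pos'])
```

```text
[(array([312.,  84., 334., 258.]), 0.72)]
[ 541.21825575 -410.13404272  218.0977043 ]
```

View pics/s7.png

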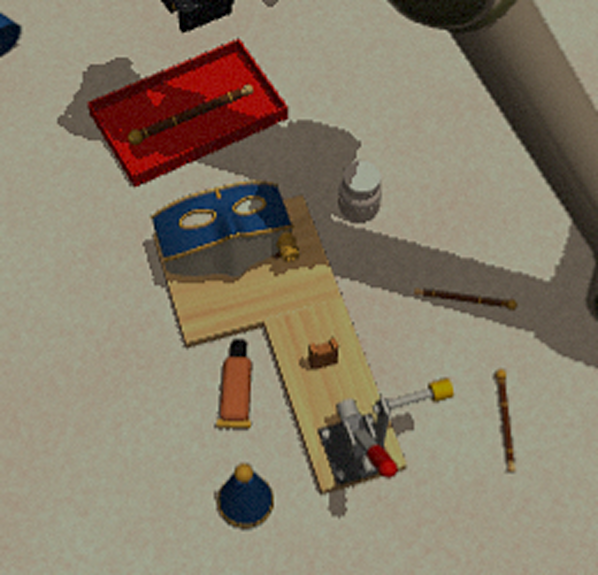

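The picture shows the stick lying flat in the middle of the tray at about (190,113). The lever is open at (380,460), the pin is out at (440,390), and the jar, tube and horn have not moved.

```bash
python3 -c "
from cell import manip; print(manip.job_done())"
```

```text
the job is handed in; nothing more can be done
None
```

I handed the job in: the glue slipped at about 5 N, so I drew the stick right out and laid it flat in the red tray, with the pin out, the lever fully open and the jar, tube and horn undisturbed; the hand-in returned no verdict.

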